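Charge the bench polisher and lock its bayonet cap

ROBOT

A 7-joint arm with a two-finger parallel gripper is mounted at the origin on a cart in front of the work surface, level with it; the furniture and walls round the work are solid. World frame = base frame: x ahead of the robot, y to its left, z up, the work surface at z = 0. Lengths are in m, angles in rad, forces in N, time in s.
With the tool pointing down it reaches from about 0.4 to 0.875 m from the base axis. Payload 19.3 kg.
Tool frame: the origin (TCP) lies midway between the tips of the shut fingers; the grasp point (between the pads) lies 19 mm behind it; z points along the fingers, y is the line along which they close (so a half turn about z gives the same grasp; the last joint's range is limited). The gripper opens to 85 mm and grips with 20 to 120 N. Pads are 22 mm wide; open, the fingers measure 114 mm over their backs; the gripper's body (76 mm by 85 mm) begins 54 mm behind the grasp point. The pads swing forward as they close: fully open they stand 13 mm farther back than shut.
Start: joints at [-1.257, 0.521, -0.036, 1.599, 0.021, 1.021, -0.113], TCP at [0.234, 0.58, 0.231] pointing down, gripper open.
Joint ranges: [-2.91, 2.91], [-0.3, 2.13], [-1.5, 1.42], [0.17, 2.43], [-1.26, 4.41], [0.16, 1.93], [-2.52, 2.52]. Speed limits (rad/s): [1.89, 1.89, 2.39, 2.39, 3.01, 3.01, 3.01].

INTERFACE

Orientations are given as [roll, pitch, yaw] about the fixed x, y, z axes, in that order (R = Rz(yaw) Ry(pitch) Rx(roll)).
In Python, from workcell import bot gives the robot as it stands.
- The arm moves only by the shell command python3 nudge.py 'ROWS' [FORCE]. ROWS is a JSON list of rows, 1 to 5 of them, each written [opening, [dx, dy, dz], [rx, ry, rz]]: the finger opening in m, then dx, dy, dz in units of 25 mm, then a rotation vector rx, ry, rz in units of 0.25 rad; each row is the pose to reach, as a shift and turn from the pose commanded when the command began, along the tool's axes at that moment; what a row does not reach only later rows make up. A row lasts 1/8 s, in which the tool goes at most 0.0625 m and 0.188 rad, less where a joint would pass 70% of its speed; a pose out of reach is approached as far as the arm can. The fingers move at their own pace and stop on an object; FORCE is the grip in N (left out, the last holds). Time passes only in rows, so rows that do not move let the fingers close. It prints the time, the measured TCP pose, the force, the opening and the grip force at its end. Input that does not fit is refused with a message, and nothing moves.
- bot.observe(): the state, without advancing time (a new reading comes with each control period).
- bot.grab_frame(name): name is "side" or "top" or "wrist"; returns the picture (420x560x3 uint8, blue, green, red); there is no depth.
- bot.calibration(name): a dict with "vfov" (degrees; the focal length in pixels is half the picture's height over the tangent of half this angle, whatever the lens; pixels are square), "cx", "cy" (the principal point, pixels), "dist_coeffs" ([k1, k2, p1, p2, k3] as OpenCV has them; the pictures are not rectified), "eye" and "attitude" of the camera in the world. Camera axes: x right, y down, z forward; pixel columns grow to the right and rows downward; lengths in m; the calibration is good to about 2 mm. A picture is of the moment at which its call begins: read the wrist's pose just before it. calibration takes no time and is no camera call; for the wrist camera it gives the pose at the moment of the call.
- bot.job_done(): hands the job in; it is judged then, once.
The state is a dict: "clock": time; "qpos": joint angles; "qd": joint speeds; "joint_efforts": joint torques, N m; "position": TCP position; "tool_rot": TCP orientation; "force": force on the tool from outside, world axes, zero at the start; "moment": the same for the moment, N m; "grip_width": finger opening in m; "finger_force": force on a finger pad.
Only numpy, scipy, OpenCV 4.12 (cv2) and the standard library are available. Lean on these libraries where they do the work, as an engineer would, in place of code of your own. Each camera call takes 0.05 s, during which the arm holds its last target. There are 200 camera calls.

TASK

Charge the bench tumble-polisher: with the scoop, take ceramic balls from the tray and tip at least four of the six into the polisher's bowl, spilling none on the desk and not touching the balls with the fingers, then set the scoop down. Fit the bayonet cap: lugs down through the two openings in the neck, press against the sprung seal until the cap sits on the rim, and turn it a quarter turn clockwise (seen from above) up to its stop. Finish still gripping the cap's handle, turned to the stop and pressed fully down on the rim, so that I can put the locking pin in; do not let go, and leave the other things on the desk where they are.

Things in the scene. Friction and masses are not known exactly. Their poses are not given: they have to be found in the camera images.
- polisher: Bench tumble-polisher, fixed to the desk: grey motor housing 150 x 150 x 40 mm, open aluminium bowl on top. Origin: centre of its underside; z up. Bowl round its z axis: outside diameter 114, inside 104, inner floor at z = 51 mm, rim at z = 115 mm. Two ledges inside the neck (z = 103 to 109 mm) narrow the mouth to 88 mm, except at two openings, at +x and at -x.
- neck_opening (a point): Middle of the opening at the polisher's +x, at (48, 0, 109) mm in its frame, one of the two (the other at -x), each about 23 mm wide, for the cap's lugs; a dark mark on the outside of the rim shows it. Below the ledges the lugs can turn clockwise (seen from above) only: 86 degrees (1.5 rad) from the opening to a solid stop; the other way is blocked.
- seal_ring (a joint): Black sprung sealing ring in the bowl's rim, 112 mm outside and 105 mm inside diameter: 0 at rest, when it stands 8 mm above the rim (top 123 mm above the desk); 0.008 m when pressed flush with the rim. Spring: about 4 N to start, about 11 N when flush.
- cap: Loose bayonet cap, aluminium, 0.25 kg, on its plug on the green mat. Origin: centre of the plug's underside; z up. Plug diameter 83, z = 0 to 22 mm; flange diameter 116, z = 22 to 30 mm; same after a half turn, fits either way. It enters with its x along the polisher's x. On the rim its origin is 93 mm above the polisher's, on its axis; locked, it is turned 86 degrees clockwise from above.
- cap_lug (a point): Tip of the lug at the cap's +x, at (50, 0, 3.5) mm in its frame; a like lug is at -x. Lugs are 14 mm wide, z = 0 to 7 mm; dark marks on the flange edge stand above them. They pass below the ledges only when the cap is within 3 mm of sitting on the rim; let go there, the spring lifts the cap 3 mm up against the ledges.
- cap_handle (a point): Middle of the cap's black upright bar handle, on the cap's axis 52 mm above its origin. The bar runs along the cap's x: 64 long, 14 thick (across y), from the flange top at 30 mm to 66 mm above the cap's origin.
- scoop: Loose steel hand scoop, wooden handle, 0.12 kg, lying flat. Origin: on the pan's underside, 35 mm before its back; +x to the open mouth, z up. Pan 82 long (x = -35 to +47 mm, the front edge), 60 wide, floor 2 thick, thinning to 1 at the front edge, side and back walls 24 to 26 mm high (the sides end 16 mm behind the front edge).
- scoop_grip (a point): Point to pinch on the handle's middle line, at (-71, 0, 64) mm in the scoop's frame; axes as the scoop's. The handle is a flat-sided bar 13 thick (across y), 20 wide, 85 long, from the top of the pan's back wall up to z = 90 mm, leaning 40 degrees from upright, away from the mouth.
- scoop_pan (a point): Middle of the scoop's pan, at (6, 0, 12) mm in its frame, 12 mm above its underside. Axes as the scoop's.
- media_tray: Open grey tray stuck to the desk, 228 long (its x), 71 wide, 26 mm high, walls and floor 3 mm thick. Origin: centre of its underside. In its +x end a 55 degree ramp rises from the floor at x = 84 mm to z = 42 mm at the end wall, x = 111 mm; there the walls are 54 mm high. The balls lie between x = 5 mm and the ramp; the -x end is empty: room to set the scoop in, mouth to +x.
- ball_1: White ceramic polishing ball 1 of 6, all alike, diameter 18 mm, 11 g. Origin: its centre.
- ball_2: White ceramic polishing ball 2 of 6, all alike, diameter 18 mm, 11 g. Origin: its centre.
- ball_3: White ceramic polishing ball 3 of 6, all alike, diameter 18 mm, 11 g. Origin: its centre.
- ball_4: White ceramic polishing ball 4 of 6, all alike, diameter 18 mm, 11 g. Origin: its centre.
- ball_5: White ceramic polishing ball 5 of 6, all alike, diameter 18 mm, 11 g. Origin: its centre.
- ball_6: White ceramic polishing ball 6 of 6, all alike, diameter 18 mm, 11 g. Origin: its centre.
- bead_jar: Bystander: small bead jar, 42 mm across, 52 mm high. Origin: centre of its underside.
- eraser: Bystander: eraser, 19 x 42 x 13 mm. Origin: centre of its underside.
- tweezers: Bystander: steel tweezers, 16 x 116 x 9 mm, long along their y. Origin: centre of the underside.

How it is judged:
By the outcome, as a careful person would: the job done as asked, in the order asked, and still so for the second after the job is handed in, while the arm keeps its last pose, push and grip.
It also fails if it takes over 72 s, if anything falls off the work surface, if the arm or the gripper's body presses on something with over 40 N, if the wrist force passes 120 N, or if a joint passes its speed limit or range.

## Working session

There is one attempt and no reset: what is moved stays moved. The work goes in short steps, Python scripts to look and compute and a shell command to move; the robot and the scene stay as the last step left them, time stands still between calls to the robot, and variables do not carry over. Pictures are saved under pics/ and viewed, at most 10 in all, crops included, and the job is handed in when it is done.

```bash
ls; mkdir -p pics; python3 - <<'E'
from workcell import bot
import cv2
print(bot.observe())
for n in("top","side","wrist"):
    print(n,bot.calibration(n)); cv2.imwrite(f"pics/{n}0.png",bot.grab_frame(n))
E
```

```text
nudge.py
pics
workcell.py
{'clock': 0.0, 'qpos': array([-1.25720221,  0.5220112 , -0.03633158,  1.60001601,  0.02118272,
        1.02107628, -0.11279208]), 'qd': array([-0.00027069,  0.00097862,  0.00060367, -0.00059915, -0.00038774,
        0.00133173,  0.00080225]), 'joint_efforts': array([-5.46185274e-04, -9.27059555e+01,  1.97988778e+00, -3.69957840e+01,
        1.80167193e-02,  7.81165611e-03,  2.43990650e-05]), 'position': array([0.23392676, 0.57920733, 0.23072456]), 'tool_rot': array([-3.14046784e+00,  6.32349808e-05,  2.75779126e+00]), 'force': array([0.04203526, 0.26920392, 0.77703549]), 'moment': array([ 0.01192911, -0.01955467, -0.04064212]), 'finger_force': 0.0, 'grip_width': 0.08552694788809309}
top {'vfov': 48.358167838069534, 'cx': 282.6985555650677, 'cy': 206.80156638708021, 'dist_coeffs': array([-0.03863397,  0.        ,  0.        ,  0.        ,  0.        ]), 'eye': array([0.48767474, 0.1020756 , 1.10237382]), 'attitude': array([-3.07799859,  0.00336474, -1.57494245])}
side {'vfov': 51.714101852103674, 'cx': 280.8702853569198, 'cy': 211.83861856424846, 'dist_coeffs': array([-0.02050772,  0.        ,  0.        ,  0.        ,  0.        ]), 'eye': array([ 0.26842618, -0.62497156,  0.5845876 ]), 'attitude': array([-2.12274067, -0.0160974 , -0.38886617])}
wrist {'vfov': 70.68755594224407, 'cx': 282.5916695023432, 'cy': 208.447516680885, 'dist_coeffs': array([-0.03721874,  0.        ,  0.        ,  0.        ,  0.        ]), 'eye': array([0.15845545, 0.60959047, 0.37277727]), 'attitude': array([2.81707056e+00, 5.19959947e-04, 1.18644329e+00])}
```

```bash
python3 -c "
import cv2
a=cv2.imread('pics/top0.png');cv2.imwrite('pics/top0b.png',cv2.resize(a,(800,600),interpolation=cv2.INTER_CUBIC))"
```

```text
(no output)
```

View pics/top0b.png

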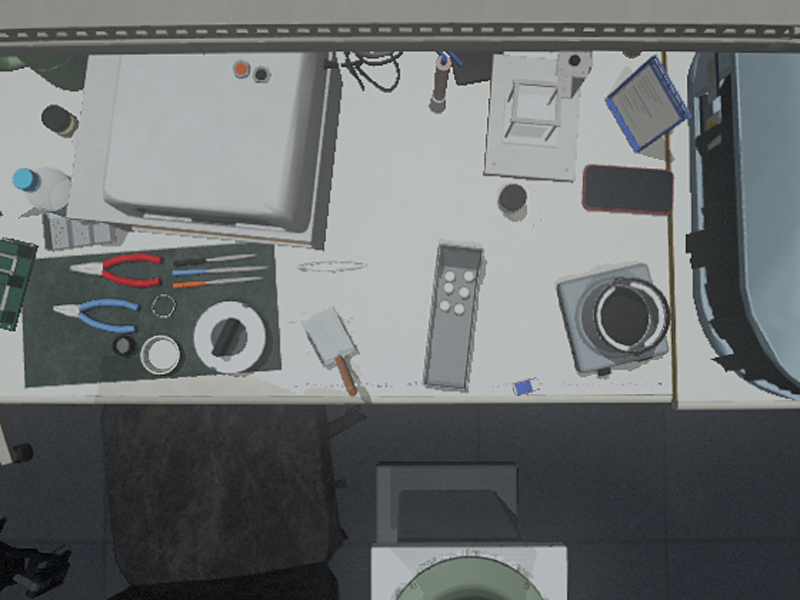

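The top view shows, left to right: cap (230,338), scoop (335,345), tray (455,315) with balls in the upper (+x) end, and polisher (615,320). I'll enlarge the important parts.

```bash
python3 -c "
import cv2
a=cv2.imread('pics/top0.png')
def z(x,y,w,h,s,n):
    b=cv2.resize(a[y:y+h,x:x+w],None,fx=s,fy=s,interpolation=cv2.INTER_CUBIC)
    for i in range(0,w,10): cv2.line(b,(i*s,0),(i*s,4 if i%50 else 12),(0,0,255),1)
    for i in range(0,h,10): cv2.line(b,(0,i*s),(4 if i%50 else 12,i*s),(0,0,255),1)
    cv2.imwrite(n,b)
z(130,170,130,120,5,'pics/c1.png'); z(290,165,190,120,4,'pics/c2.png')"
```

```text
(no output)
```

View pics/c1.png

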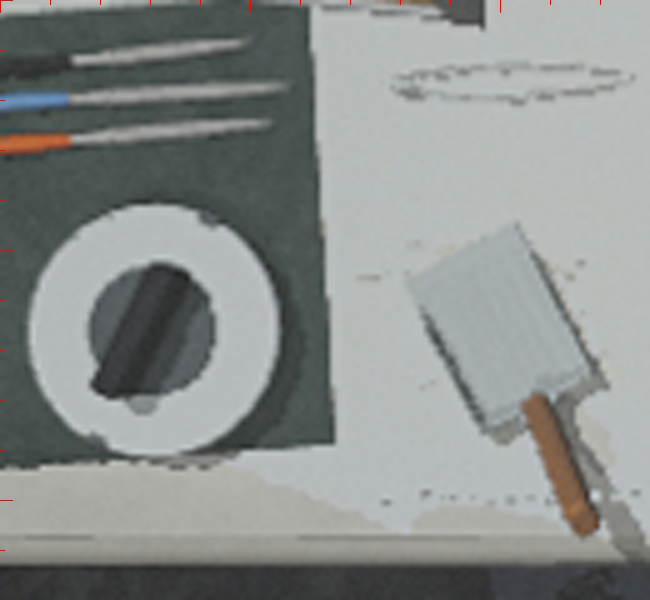

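View pics/c2.png

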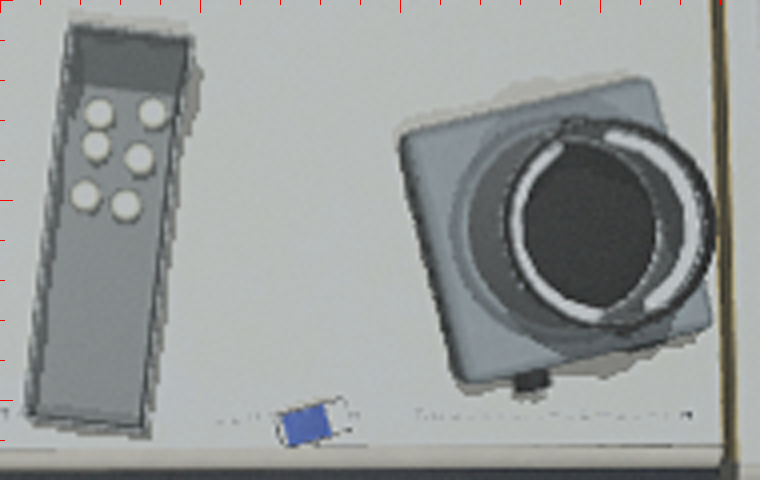

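View pics/side0.png

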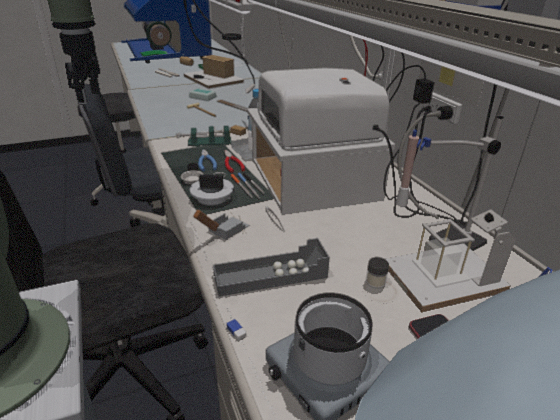

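Top crops (offsets added): cap flange circle at about (160.9,236) px with marks at (172,213.6) and (149.4,258). The scoop pan's front corners are at (211,226.6) and (233.4,215), and its handle end at (247,276). The tray runs from (312,271) to (322,173), with six balls in the +x half. The polisher rim centres near (442.5,220), with openings at about (435,199) and (445.5,244.5). Now I'll turn these into positions.

```bash
cat > util.py <<'E'
import numpy as np, cv2
from scipy.spatial.transform import Rotation as Ro
from scipy.optimize import least_squares
from workcell import bot
def K(c):
    f=210/np.tan(np.radians(c["vfov"])/2); return np.array([[f,0,c["cx"]],[0,f,c["cy"]],[0,0,1]])
def ray(c,px):
    p=cv2.undistortPoints(np.array(px,float).reshape(-1,1,2),K(c),c["dist_coeffs"]).reshape(-1,2)
    return Ro.from_euler("xyz",c["attitude"]).apply(np.c_[p,np.ones(len(p))])
def onz(c,px,z):
    d=ray(c,px); return np.asarray(c["eye"])+d*((z-c["eye"][2])/d[:,2])[:,None]
def proj(c,P):
    q=Ro.from_euler("xyz",c["attitude"]).inv().apply(np.array(P,float).reshape(-1,3)-c["eye"])
    return cv2.projectPoints(q,np.zeros(3),np.zeros(3),K(c),c["dist_coeffs"])[0].reshape(-1,2)
def fit(c,px,M,z0,x0):
    "pose x,y,yaw of a body standing at z0 from pixels of model points M"
    M=np.array(M,float)
    def w(s): return np.c_[M[:,:2]@np.array([[np.cos(s[2]),np.sin(s[2])],[-np.sin(s[2]),np.cos(s[2])]])+s[:2],M[:,2]+z0]
    r=least_squares(lambda s:(proj(c,w(s))-px).ravel(),x0,x_scale=[.1,.1,1]); return r.x,np.abs(r.fun).max()
def rel(pos,R):
    "shift and turn in tool axes from the present pose to TCP pose"
    s=bot.observe(); R0=Ro.from_euler("xyz",s["tool_rot"])
    print("shift",np.round(R0.inv().apply(np.array(pos)-s["position"]),4),"turn",np.round((R0.inv()*R).as_rotvec(),4))
E
python3 - <<'E'
from util import *
c=bot.calibration("top")
A=lambda l,o,s:[(o[0]+(x+.5)/s-.5,o[1]+(y+.5)/s-.5) for x,y in l]
c1=lambda l:A(l,(130,170),5); c2=lambda l:A(l,(290,165),4)
print("cap",onz(c,c1([(154.5,330),(210,217),(97,441)]),.030))
print("bar",onz(c,c1([(170,264),(92,390)]),.066))
print("scoop front",onz(c,c1([(405,283),(517,225)]),.001),"handle end",onz(c,c1([(585,530)]),.085))
print("tray low",onz(c,c2([(28,422),(148,432)]),.026),"hi",onz(c,c2([(70,25),(190,37)]),.054))
print("balls",onz(c,c2([(99,112),(152,111),(96,145),(139,157),(85,195),(126,206)]),.012).round(3))
print("rim",onz(c,c2([(610,222)]),.117),"open",onz(c,c2([(577,132),(624,320)]),.115))
print("housing",onz(c,c2([(400,140),(645,80),(715,325),(460,385)]),.040))
print(fit(c,c1([(405,283),(517,225),(585,530)]),[(.047,.03,.001),(.047,-.03,.001),(-.095,0,.088)],0,[.42,.2,.4]))
print(fit(c,c2([(28,422),(148,432),(70,25),(190,37)]),[(-.114,.0355,.026),(-.114,-.0355,.026),(.114,.0355,.054),(.114,-.0355,.054)],0,[.45,0,-.1]))
E
```

```text
cap [[0.49092338 0.38634429 0.03      ]
 [0.54279381 0.3612462  0.03      ]
 [0.44018865 0.4123264  0.03      ]]
bar [[0.52009222 0.37020541 0.066     ]
 [0.4643181  0.40441324 0.066     ]]
scoop front [[0.51275502 0.27560472 0.001     ]
 [0.53990358 0.22280109 0.001     ]] handle end [[0.40376083 0.18389941 0.085     ]]
tray low [[0.41093652 0.07415548 0.026     ]
 [0.40493524 0.00556735 0.026     ]] hi [[ 0.63547218  0.04985009  0.054     ]
 [ 0.62837309 -0.01781254  0.054     ]]
balls [[0.59  0.031 0.012]
 [0.591 0.    0.012]
 [0.571 0.033 0.012]
 [0.564 0.008 0.012]
 [0.541 0.04  0.012]
 [0.535 0.016 0.012]]
rim [[ 0.52073933 -0.23183936  0.117     ]] open [[ 0.56869704 -0.21608733  0.115     ]
 [ 0.46900141 -0.23870697  0.115     ]]
housing [[ 0.57068106 -0.13860516  0.04      ]
 [ 0.60458896 -0.28027895  0.04      ]
 [ 0.46440926 -0.31676033  0.04      ]
 [ 0.43144313 -0.17021839  0.04      ]]
(array([0.48598157, 0.2275691 , 0.4902178 ]), np.float64(0.8565981152430027))
(array([ 0.51993107,  0.02793882, -0.10520472]), np.float64(0.9218337275312933))
```

```bash
cat >> util.py <<'E'
def scoopR(yaw,pitch=0): return Ro.from_euler("ZY",[yaw,pitch])   # pitch>0: mouth down
TILT=np.radians(20); s_,c_=np.sin(TILT),np.cos(TILT)
RT=Ro.from_matrix(np.array([[c_,0,s_],[0,-1,0],[s_,0,-c_]]))       # tool in scoop frame
PT=np.array([-.071,0,.064])+.019*np.array([s_,0,-c_])             # TCP in scoop frame
def scoop(o,yaw,pitch=0,back=0):
    Rs=scoopR(yaw,pitch); rel(np.array(o)+Rs.apply(PT)-back*(Rs*RT).apply([0,0,1]),Rs*RT)
E
python3 - <<'E'
from util import *
scoop([.486,.2276,0],.485,0,.09)
E
```

```text
shift [-0.3039 -0.3044  0.1004] turn [-0.3962  0.1846  2.2448]
```

The manual's scale: shifts go in units of 25 mm and turns go in units of 0.25 rad. Converting my numbers, -0.3 m is -12, 0.05 m is 2, 2.24 rad is 8.96.

```bash
python3 nudge.py '[[0.085, [-12, -12, 2], [-1.6, 0.72, 8.96]], [0.085, [-12, -12, 2], [-1.6, 0.72, 8.96]], [0.085, [-12, -12, 2], [-1.6, 0.72, 8.96]], [0.085, [-12, -12, 2], [-1.6, 0.72, 8.96]], [0.085, [-12, -12, 2], [-1.6, 0.72, 8.96]]]' 40; python3 - <<'E'
from util import *
scoop([.486,.2276,0],.485,0,.09); print(bot.observe()["qpos"].round(2))
E
```

```text
clock: 0.78
position: [0.3559, 0.2919, 0.1947]
tool_rot: [3.03, -0.135, 1.837]
force: [1.5, 1.1, 0.3]
grip_width: 0.0851
finger_force: 0.0
shift [-0.1245  0.0102  0.0491] turn [-0.2298  0.106   1.319 ]
[-0.92  0.25  0.18  2.18 -0.21  0.56 -0.33]
```

```bash
python3 nudge.py '[[0.085, [-4.8, 0.4, 1.2], [-0.92, 0.44, 5.28]], [0.085, [-4.8, 0.4, 1.2], [-0.92, 0.44, 5.28]], [0.085, [-4.8, 0.4, 1.2], [-0.92, 0.44, 5.28]], [0.085, [-4.8, 0.4, 1.2], [-0.92, 0.44, 5.28]], [0.085, [-4.8, 0.4, 1.2], [-0.92, 0.44, 5.28]]]'; python3 - <<'E'
from util import *
scoop([.486,.2276,0],.485,0,.09); print(bot.observe()["qpos"].round(2))
E
```

```text
clock: 1.4
position: [0.3992, 0.186, 0.1502]
tool_rot: [3.077, -0.305, 0.904]
force: [-0.2, 0.4, -0.7]
grip_width: 0.0848
finger_force: 0.0
shift [-0.0065  0.0025  0.0186] turn [-0.0712  0.0308  0.3976]
[-0.78  0.27  0.29  2.39 -0.64  0.22 -0.58]
```

```bash
sed -i 's/radians(20)/radians(6)/' util.py; python3 - <<'E'
from util import *
scoop([.486,.2276,0],.485,0,.09)
E
```

```text
shift [0.0094 0.0093 0.0199] turn [-0.0222 -0.2102  0.404 ]
```

Converted, 0.015 m is 0.6, 0.01 m is 0.4, 0.4 rad is 1.6.

```bash
python3 nudge.py '[[0.085, [0.36, 0.36, 0.4], [-0.08, -0.84, 1.6]], [0.085, [0.36, 0.36, 0.6], [-0.08, -0.84, 1.6]], [0.085, [0.36, 0.36, 0.6], [-0.08, -0.84, 1.6]], [0.085, [0.36, 0.36, 0.6], [-0.08, -0.84, 1.6]]]'; python3 - <<'E'
from util import *
scoop([.486,.2276,0],.485,0,.0); print(bot.observe()["qpos"].round(2))
cv2.imwrite("pics/w1.png",bot.grab_frame("wrist"))
E
```

```text
clock: 1.9
position: [0.4149, 0.1911, 0.1389]
tool_rot: [3.141, -0.104, 0.499]
force: [-0.0, 0.1, -1.1]
grip_width: 0.0848
finger_force: 0.0
shift [0.001  0.0009 0.0944] turn [-0.0005  0.0007  0.0135]
[-1.08  0.44  0.66  2.22 -0.55  0.52 -1.08]
```

View pics/w1.png

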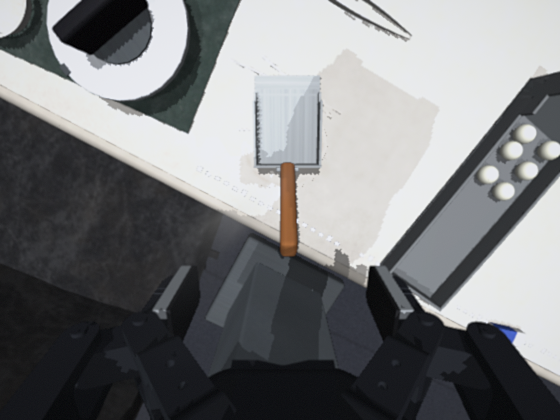

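Wrist view: the scoop sits square below, with its front corners at (254,75) and (322,75), its handle end near (288,250), and the fingers on either side.

```bash
python3 - <<'E'
from util import *
c=bot.calibration("wrist")
s,e=fit(c,[(254,75),(322,75),(288,252)],[(.047,.03,.001),(.047,-.03,.001),(-.095,0,.083)],0,[.486,.2276,.49]); print(s,e)
scoop([s[0],s[1],0],s[2])
E
```

```text
[0.48865754 0.22505035 0.49254948] 2.228518586112699
shift [0.0025 0.0048 0.0946] turn [-0.0003  0.0003  0.0066]
```

Converted, 0.002 m is 0.08, 0.094 m is 3.76, 0.006 rad is 0.024.

```bash
python3 nudge.py '[[0.085, [0.08, 0.16, 2], [0, 0, 0.024]], [0.085, [0.08, 0.16, 3.76], [0, 0, 0.024]], [0.085, [0.08, 0.16, 3.76], [0, 0, 0.024]], [0.05, [0.08, 0.16, 3.76], [0, 0, 0.024]], [0.0, [0.08, 0.16, 3.76], [0, 0, 0.024]]]' 60; python3 nudge.py '[[0, [0, 0, 0], [0, 0, 0]], [0, [0, 0, 0], [0, 0, 0]], [0, [0, 0, 0], [0, 0, 0]], [0, [0, 0, 0], [0, 0, 0]]]'; python3 - <<'E'
from util import *
print(bot.observe()["qpos"].round(2))
E
```

```text
clock: 2.58
position: [0.4276, 0.1931, 0.0475]
tool_rot: [-3.141, -0.107, 0.491]
force: [-0.4, -0.4, 0.8]
grip_width: 0.0509
finger_force: 0.0
clock: 3.08
position: [0.4271, 0.1931, 0.0464]
tool_rot: [-3.14, -0.105, 0.491]
force: [-3.9, -1.0, 12.9]
grip_width: 0.0124
finger_force: 59.7
[-0.84  0.61  0.38  2.23 -0.77  0.3  -0.88]
```

Converted, -0.1 m is -4, -0.045 m is -1.8.

```bash
python3 nudge.py '[[0, [0.2, 0, -1.8], [0, 0, 0]], [0, [0.4, 0, -4], [0, 0, 0]], [0, [0.4, 0, -4], [0, 0, 0]], [0, [0.4, 0, -4], [0, 0, 0]]]'; python3 - <<'E'
from util import *
c=bot.calibration("wrist"); s=bot.observe(); f=bot.grab_frame("wrist"); cv2.imwrite("pics/w2.png",f)
print(s["qpos"].round(2),s["position"],s["tool_rot"],c)
# predicted pixels of scoop corners if grip nominal
R=Ro.from_euler("xyz",s["tool_rot"])*RT.inv(); o=s["position"]-R.apply(PT)
print(o,R.as_euler("ZYX"),proj(c,o+R.apply([(.047,.03,.001),(.047,-.03,.001),(-.037,.03,.026),(-.037,-.03,.026)])).round(1))
b=cv2.resize(f[20:220,200:400],None,fx=3,fy=3,interpolation=cv2.INTER_CUBIC)
g=cv2.resize(cv2.rotate(f,0)[:0],None) if 0 else b
cv2.imwrite("pics/w2c.png",b)
E
```

```text
clock: 3.58
position: [0.4262, 0.1929, 0.1461]
tool_rot: [-3.14, -0.104, 0.492]
force: [0.5, -0.0, -1.2]
grip_width: 0.0119
finger_force: 59.0
[-1.09  0.45  0.7   2.19 -0.57  0.56 -1.06] [0.42619806 0.19289535 0.14614418] [-3.14049687 -0.10406849  0.49175533] {'vfov': 70.68755594224407, 'cx': 282.5916695023432, 'cy': 208.447516680885, 'dist_coeffs': array([-0.03721874,  0.        ,  0.        ,  0.        ,  0.        ]), 'eye': array([0.48567858, 0.22380201, 0.29590507]), 'attitude': array([ 2.92159586e+00,  1.42291797e-03, -1.07940427e+00])}
[0.48698138 0.22551837 0.10099519] [0.49186987 0.0006512  0.00108985] [[232.3  60.7]
 [330.8  60.6]
 [230.1 203.9]
 [333.  203.8]]
```

View pics/w2.png

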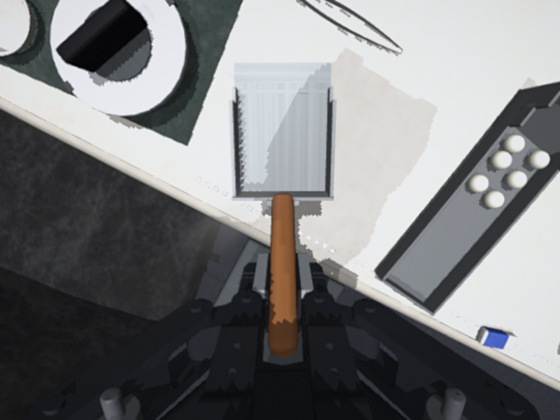

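The scoop is held square: front corners (233,63) and (331,64), close to the nominal prediction. The tray's near end corners are at (376,273) and (433,313). I'll cross-check the tray with these.

```bash
python3 - <<'E'
from util import *
c=bot.calibration("wrist")
print(onz(c,[(376,273),(433,313)],.026), onz(c,[(516,143),(503,159),(539,159),(479,183),(515,180),(493,199)],.012).round(3))
s=np.array([.520,.028,-.105]); R=Ro.from_euler("z",s[2])
P=[s[0],s[1],0]+R.apply([(-.114,.0355,.026),(-.114,-.0355,.026)]); print(P, proj(c,P))
o=[s[0],s[1],0]+R.apply([-.08,0,.10]); scoop(o,s[2],.25)
E
```

```text
[[0.41809049 0.08329214 0.026     ]
 [0.40793971 0.00686952 0.026     ]] [[ 0.591  0.027  0.012]
 [ 0.573  0.029  0.012]
 [ 0.591 -0.003  0.012]
 [ 0.543  0.036  0.012]
 [ 0.562  0.006  0.012]
 [ 0.536  0.014  0.012]]
[[0.4103485  0.0752525  0.026     ]
 [0.40290719 0.00464353 0.026     ]] [[378.64262106 282.85191865]
 [431.95559653 317.73217158]]
shift [-0.105   0.1131 -0.0261] turn [ 0.0118 -0.2407  0.5977]
```

```bash
python3 nudge.py '[[0, [-4, 4.4, -1.04], [0.048, -0.96, 2.4]], [0, [-4, 4.4, -1.04], [0.048, -0.96, 2.4]], [0, [-4, 4.4, -1.04], [0.048, -0.96, 2.4]], [0, [-4, 4.4, -1.04], [0.048, -0.96, 2.4]], [0, [-4, 4.4, -1.04], [0.048, -0.96, 2.4]]]'; python3 - <<'E'
from util import *
s=np.array([.520,.027,-.105]); R=Ro.from_euler("z",s[2])
o=[s[0],s[1],0]+R.apply([-.05,0,.08]); scoop(o,s[2],.25); print(bot.observe()["qpos"].round(2))
E
```

```text
clock: 4.25
position: [0.3884, 0.0466, 0.1609]
tool_rot: [3.141, 0.145, -0.109]
force: [0.9, 0.5, -1.8]
grip_width: 0.0122
finger_force: 59.1
shift [0.0299 0.0056 0.0159] turn [ 0.0002 -0.0004 -0.0037]
[-0.92  0.51  0.92  2.18 -0.56  0.88 -1.3 ]
```

```bash
python3 nudge.py '[[0, [1.2, 0.22, 0.64], [0, 0, -0.016]], [0, [1.2, 0.22, 0.64], [0, 0, -0.016]], [0, [1.2, 0.22, 0.64], [0, 0, -0.016]]]'; python3 - <<'E'
from util import *
c=bot.calibration("wrist"); s=bot.observe(); f=bot.grab_frame("wrist")
R=Ro.from_euler("xyz",s["tool_rot"])*RT.inv(); o=s["position"]-R.apply(PT)
print(o,R.as_euler("ZYX").round(3),proj(c,o+R.apply([(.047,.03,.001),(.047,-.03,.001)])).round(1))
t=np.array([.520,.027,-.105]); Rt=Ro.from_euler("z",t[2])
print(proj(c,[t[0],t[1],0]+Rt.apply([(-.114,.0355,.026),(-.114,-.0355,.026),(.08,.0355,.026),(.08,-.0355,.026),(.114,.0355,.054),(.114,-.0355,.054)])).round(1))
cv2.imwrite("pics/w3.png",cv2.resize(f[:300],(800,429),interpolation=cv2.INTER_CUBIC)); print(s["qpos"].round(2))
E
```

```text
clock: 4.62
position: [0.4143, 0.0388, 0.1415]
tool_rot: [-3.14, 0.144, -0.103]
force: [0.0, 0.6, -0.9]
grip_width: 0.0122
finger_force: 59.2
[0.46979252 0.03316113 0.08072317] [-0.103  0.249  0.001] [[232.8  61.5]
 [331.2  61.4]]
[[ 243.9  194.9]
 [ 322.5  195. ]
 [ 227.8  -84.2]
 [ 339.9  -84. ]
 [ 214.9 -187.5]
 [ 353.4 -187.3]]
[-0.83  0.58  0.87  2.13 -0.61  0.87 -1.24]
```

View pics/w3.png

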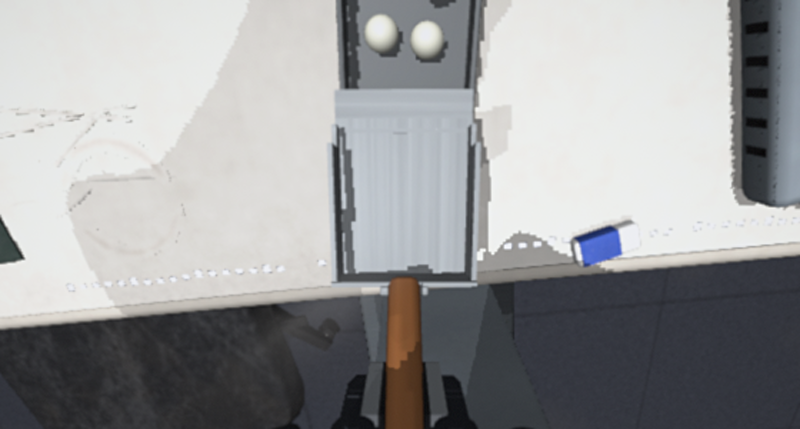

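The pan's front corners are at (335,90) and (474,91) in the enlarged view. The tray walls at the same row are at about (340,88) and (479,88), so I need about 1.5 mm to the right. Now lowering.

Converted, 0.061 m is 2.44, 0.031 m is 1.24.

```bash
python3 nudge.py '[[0, [0.18, 0.068, 1.24], [0, 0, 0]], [0, [0.352, 0.068, 2.44], [0, 0, 0]], [0, [0.352, 0.068, 2.44], [0, 0, 0]], [0, [0.352, 0.068, 2.44], [0, 0, 0]]]' 70; python3 - <<'E'
from util import *
s=bot.observe()
R=Ro.from_euler("xyz",s["tool_rot"])*RT.inv(); o=s["position"]-R.apply(PT)
print(o,R.as_euler("ZYX").round(3),o+R.apply([.047,0,0]),s["qpos"].round(2),s["moment"])
E
```

```text
clock: 5.18
position: [0.4151, 0.0374, 0.081]
tool_rot: [-3.14, 0.143, -0.103]
force: [1.1, -0.5, -1.1]
grip_width: 0.012
finger_force: 69.2
[0.47065062 0.03167841 0.02039682] [-0.103  0.248  0.002] [0.51597401 0.02698359 0.00887514] [-0.73  0.68  0.74  2.16 -0.73  0.74 -1.14] [-0.02978584 -0.16525368  0.05607326]
```

Converted, 0.005 m is 0.2, 0.0007 m is 0.028.

```bash
python3 nudge.py '[[0, [0.028, 0, 0.2], [0, 0, 0]], [0, [0.028, 0, 0.2], [0, 0, 0]]]'; python3 nudge.py '[[0, [0.012, 0, 0.08], [0, 0, 0]], [0, [0.012, 0, 0.08], [0, 0, 0]]]'
```

```text
clock: 5.42
position: [0.4154, 0.0375, 0.0754]
tool_rot: [-3.14, 0.142, -0.103]
force: [1.0, 0.7, 4.9]
grip_width: 0.0119
finger_force: 70.1
clock: 5.68
position: [0.4152, 0.0374, 0.0734]
tool_rot: [-3.14, 0.143, -0.103]
force: [-0.7, 0.5, 6.1]
grip_width: 0.0122
finger_force: 70.0
```

```bash
cat >> util.py <<'E'
def pose():
    s=bot.observe(); R=Ro.from_euler("xyz",s["tool_rot"])*RT.inv(); o=s["position"]-R.apply(PT); return s,R,o
def edge(e,yaw,pitch):
    "put the scoop's front edge middle at e"
    Rs=scoopR(yaw,pitch); scoop(np.array(e)-Rs.apply([.047,0,0]),yaw,pitch)
E
python3 - <<'E'
from util import *
s,R,o=pose(); e=o+R.apply([.047,0,0]); print(e)
u=np.array([np.cos(.105),-np.sin(.105),0])
for d,p in((.03,.19),(.06,.12),(.076,.06)): 
    q=e+u*d; q[2]=.002; edge(q,-.105,p)
E
```

```text
[0.51607616 0.02707899 0.00122121]
shift [ 0.0265 -0.0002  0.0014] turn [-0.0018  0.0577  0.0015]
shift [ 0.0529 -0.0002  0.0052] turn [-0.0018  0.1277  0.0014]
shift [ 0.0664 -0.0001  0.01  ] turn [-0.0019  0.1877  0.0014]
```

Converted, 0.044 m is 1.76, 0.035 m is 1.4, 0.105 rad is 0.42.

```bash
python3 nudge.py '[[0, [0.36, 0, 0], [0, 0.08, 0]], [0, [0.72, 0, 0.02], [0, 0.16, 0]], [0, [1.06, 0, 0.04], [0, 0.232, 0]], [0, [1.4, 0, 0.08], [0, 0.32, 0]], [0, [1.76, 0, 0.14], [0, 0.42, 0]]]'; python3 nudge.py '[[0, [0.36, 0, 0.02], [0, 0.088, 0]], [0, [0.36, 0, 0.02], [0, 0.088, 0]]]'; python3 - <<'E'
from util import *
s,R,o=pose(); e=o+R.apply([.047,0,0]); print(e,R.as_euler("ZYX"),s["qpos"].round(2))
u=np.array([np.cos(.105),-np.sin(.105),0])
for d,p in((.016,.06),(.02,.06)): 
    q=np.array([.51607616, 0.02707899,0])+u*(.06+d); q[2]=.002; edge(q,-.105,p)
cv2.imwrite("pics/w4.png",bot.grab_frame("wrist"))
E
```

```text
clock: 6.3
position: [0.4582, 0.0328, 0.063]
tool_rot: [-3.14, 0.037, -0.104]
force: [-0.5, 0.0, -0.5]
grip_width: 0.0122
finger_force: 69.3
clock: 6.55
position: [0.4668, 0.0319, 0.0623]
tool_rot: [-3.14, 0.016, -0.104]
force: [-0.1, -0.1, -1.0]
grip_width: 0.0121
finger_force: 69.0
[0.57598537 0.02054399 0.00350058] [-0.1038481   0.12101698  0.00147882] [-0.68  0.7   0.68  2.14 -0.82  0.6  -1.07]
shift [ 0.0125 -0.0004  0.0081] turn [-0.0015  0.061   0.001 ]
shift [ 0.0165 -0.0004  0.008 ] turn [-0.0015  0.061   0.001 ]
```

View pics/w4.png

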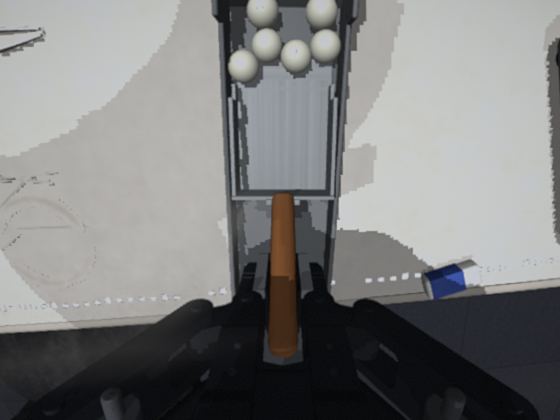

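The wrist view shows the pan inside the tray, with all six balls ahead: four at the lip (rows 45–65) and two at the ramp (row 12). I'll press down slightly and push on.

Converted, 0.021 m is 0.84, 0.001 m is 0.04, 0.05 rad is 0.2.

```bash
python3 nudge.py '[[0, [0.04, 0, 0.16], [0, 0.08, 0]], [0, [0.28, 0, 0.3], [0, 0.2, 0]], [0, [0.56, 0, 0.36], [0, 0.244, 0]], [0, [0.76, 0, 0.372], [0, 0.26, 0]], [0, [0.84, 0, 0.38], [0, 0.272, 0]]]'; python3 nudge.py '[[0, [0.12, 0, 0], [0, 0, 0]], [0, [0.2, 0, 0], [0, 0, 0]]]';  python3 - <<'E'
from util import *
s,R,o=pose(); e=o+R.apply([.047,0,0]); print(e,R.as_euler("ZYX"))
E
```

```text
clock: 7.22
position: [0.4878, 0.0297, 0.0526]
tool_rot: [-3.14, -0.051, -0.104]
force: [-1.2, 1.0, 4.5]
grip_width: 0.012
finger_force: 69.8
clock: 7.48
position: [0.4914, 0.0295, 0.0526]
tool_rot: [-3.14, -0.049, -0.104]
force: [-14.8, 2.3, 13.9]
grip_width: 0.0121
finger_force: 70.9
[0.60411883 0.01781324 0.00108683] [-0.10366186  0.05571438  0.00182825]
```

```bash
cat >> util.py <<'E'
def balls(f,y1=220):
    m=((f[:y1].min(2)>150)&(f[:y1,:,2].astype(int)>f[:y1,:,0].astype(int)+3)).astype(np.uint8)
    g=cv2.medianBlur(cv2.cvtColor(f[:y1],cv2.COLOR_BGR2GRAY),5)
    c=cv2.HoughCircles(g,cv2.HOUGH_GRADIENT,1,18,param1=120,param2=14,minRadius=11,maxRadius=22)
    return None if c is None else [tuple(int(v) for v in q) for q in c[0] if 215<q[0]<350]
E
python3 - <<'E'
from util import *
print("old",balls(cv2.imread("pics/w4.png")))
s,R,o=pose();c=bot.calibration("wrist");f=bot.grab_frame("wrist");cv2.imwrite("pics/w5.png",f)
print(balls(f)); print(proj(c,o+R.apply([(.047,.03,.001),(.047,-.03,.001),(.031,0,.001),(-.033,0,.002)])).round())
E
```

```text
old [(325, 44, 14), (241, 64, 14), (264, 42, 14), (297, 53, 15), (320, 12, 13), (261, 6, 15)]
[(297, 59, 14), (280, 87, 14), (264, 59, 14), (296, 115, 14), (250, 89, 21), (316, 87, 14)]
[[233.  61.]
 [331.  61.]
 [282.  89.]
 [282. 191.]]
```

All six ball centres now lie behind the lip's row (61): rows 59, 59, 87, 87, 89 and 115. Next I tip the mouth up and lift.

```bash
python3 - <<'E'
from util import *
s,R,o=pose(); b=o+R.apply([-.035,0,0]); print(b)
for p,up,bk in((-.15,.002,.002),(-.4,.006,.006),(-.4,.15,.006)):
    q=b+[-bk,0,up]; Rs=scoopR(-.1037,p); scoop(q-Rs.apply([-.035,0,0]),-.1037,p)
E
```

```text
[0.52262354 0.02628896 0.00562851]
shift [-0.0112  0.0001  0.0049] turn [-0.0019  0.206  -0.0003]
shift [-0.024   0.0006  0.0115] turn [-0.0018  0.456  -0.0006]
shift [-0.017   0.0003 -0.1323] turn [-0.0018  0.456  -0.0006]
```

Converted, 0.003 m is 0.12, -0.016 m is -0.64, 0.29 rad is 1.16.

```bash
python3 nudge.py '[[0, [-0.16, 0, 0.04], [0, 0.32, 0]], [0, [-0.34, 0, 0.12], [0, 0.6, 0]], [0, [-0.5, 0, 0.2], [0, 0.92, 0]], [0, [-0.64, 0, 0.16], [0, 1.12, 0]], [0, [-0.64, 0, 0.08], [0, 1.16, 0]]]'; python3 - <<'E'
from util import *
s,R,o=pose();c=bot.calibration("wrist");f=bot.grab_frame("wrist");cv2.imwrite("pics/w6.png",f)
print(o,o+R.apply([-.035,0,0]),R.as_euler("ZYX"),s["qpos"].round(2))
print(balls(f)); 
E
```

```text
clock: 8.15
position: [0.4914, 0.0351, 0.0797]
tool_rot: [3.132, -0.292, -0.104]
force: [0.5, 0.8, -1.1]
grip_width: 0.012
finger_force: 69.3
[0.5670978  0.02670073 0.04820925] [0.53290073 0.03031016 0.04168759] [-0.10515855 -0.18742879 -0.00932695] [-0.66  0.56  0.51  2.31 -1.26  0.16 -0.69]
[(297, 115, 12), (305, 177, 12), (309, 146, 11), (250, 180, 15), (284, 173, 17), (265, 118, 11)]
```

The manual's scale: shifts go in units of 25 mm and turns go in units of 0.25 rad. Converting my numbers, -0.13 m is -5.2, -0.095 m is -3.8, -0.02 rad is -0.08.

```bash
python3 nudge.py '[[0, [0.32, 0, -1.2], [0, -0.04, 0]], [0, [0.68, 0, -2.4], [0, -0.08, 0]], [0, [1.08, 0, -3.8], [0, -0.08, 0]], [0, [1.48, 0, -5.2], [0, -0.08, 0]], [0, [1.48, 0, -5.2], [0, -0.08, 0]]]'; python3 - <<'E'
from util import *
s,R,o=pose();f=bot.grab_frame("wrist");cv2.imwrite("pics/w7.png",f)
print(o,R.as_euler("ZYX"),s["qpos"].round(2)); print(balls(f))
E
```

```text
clock: 8.82
position: [0.4908, 0.0368, 0.216]
tool_rot: [3.132, -0.275, -0.104]
force: [-0.4, -0.1, -1.8]
grip_width: 0.0117
finger_force: 69.2
[0.56599693 0.02851725 0.18322951] [-0.10464488 -0.1699018  -0.00920239] [-1.18  0.49  1.23  2.21 -0.77  0.61 -1.12]
[(252, 143, 14), (251, 183, 20), (313, 145, 13), (283, 177, 13), (312, 175, 14), (282, 147, 13)]
```

```bash
python3 - <<'E'
from util import *
edge([.496,-.218,.20],-.4,-.19)
E
```

```text
shift [-0.0798  0.2175 -0.0282] turn [-0.0736  0.0202  0.2848]
```

```bash
python3 nudge.py '[[0, [-0.24, 0.72, -0.4], [-0.04, 0, 0.12]], [0, [-0.76, 2.08, -0.8], [-0.08, 0.02, 0.32]], [0, [-1.36, 3.68, -1.12], [-0.14, 0.04, 0.52]], [0, [-1.96, 5.28, -1.12], [-0.18, 0.056, 0.72]], [0, [-2.56, 6.88, -1.12], [-0.24, 0.072, 0.94]]]'; python3 nudge.py '[[0, [-0.4, 1.2, 0], [-0.04, 0.008, 0.16]], [0, [-0.4, 1.6, 0], [-0.04, 0.008, 0.2]], [0, [-0.4, 1.6, 0], [-0.04, 0.008, 0.2]]]'; python3 - <<'E'
from util import *
s,R,o=pose();c=bot.calibration("wrist");f=bot.grab_frame("wrist");cv2.imwrite("pics/w8.png",f)
print(o,R.as_euler("ZYX"),s["qpos"].round(2)); print(balls(f))
P=np.array([.519,-.228,.115]); print(proj(c,[P,P+[.057,0,0],P+[0,.057,0],P-[0,.057,0]]).round())
edge([.496,-.218,.2],-.4,-.19)
E
```

```text
clock: 9.5
position: [0.4017, -0.1281, 0.2252]
tool_rot: [3.14, -0.291, -0.351]
force: [1.0, -1.0, -1.6]
grip_width: 0.012
finger_force: 69.2
clock: 9.88
position: [0.3799, -0.1617, 0.223]
tool_rot: [-3.138, -0.294, -0.402]
force: [-0.7, 0.4, -1.7]
grip_width: 0.0123
finger_force: 69.2
[ 0.45017245 -0.19143127  0.19164414] [-0.40195968 -0.18887092  0.00345139] [-0.98  0.21  1.39  2.38 -0.46  0.46 -1.2 ]
[(313, 148, 13), (254, 177, 12), (283, 177, 12), (313, 177, 13), (282, 148, 12), (255, 150, 15), (220, 89, 14), (260, 50, 14)]
[[290.  70.]
 [265.  12.]
 [232.  95.]
 [348.  46.]]
shift [0.0058 0.0071 0.0024] turn [-0.0026  0.0011 -0.0012]
```

View pics/w8.png

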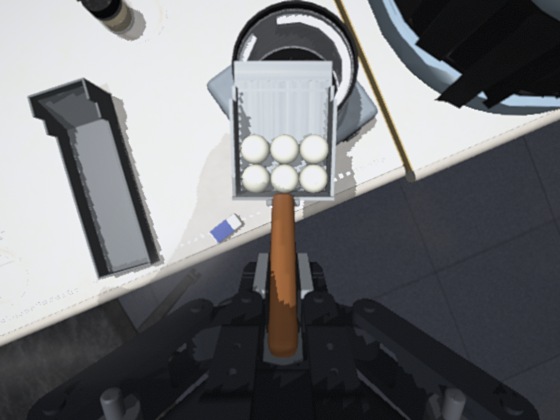

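All six balls are in two rows (150,177) in the pan. The rim centre is at about (296,63), and the lip is over the mouth's near side.

```bash
python3 - <<'E'
from util import *
for z,p in((.16,-.19),(.14,0),(.138,.2),(.136,.4),(.136,.7),(.136,1.0)): edge([.502,-.2215,z],-.4,p)
E
```

```text
shift [0.0009 0.0081 0.0427] turn [-0.0026  0.0011 -0.0012]
shift [0.0078 0.008  0.042 ] turn [-0.0028 -0.1889 -0.001 ]
shift [0.0244 0.008  0.0259] turn [-0.0028 -0.3889 -0.0007]
shift [0.0443 0.0079 0.0137] turn [-2.900e-03 -5.889e-01 -4.000e-04]
shift [0.0791 0.0078 0.0007] turn [-0.003  -0.8889  0.    ]
shift [ 0.1163  0.0078 -0.0014] turn [-3.1000e-03 -1.1889e+00  5.0000e-04]
```

Converted, 0.0137 m is 0.548, 0.008 m is 0.32, -0.589 rad is -2.356.

```bash
python3 nudge.py '[[0, [0.04, 0.32, 1.72], [0, 0, 0]], [0, [0.24, 0.32, 1.7], [0, -0.52, 0]], [0, [0.64, 0.32, 1.36], [0, -1.16, 0]], [0, [1.16, 0.32, 0.92], [0, -1.76, 0]], [0, [1.76, 0.32, 0.548], [0, -2.356, 0]]]'; python3 - <<'E'
from util import *
s,R,o=pose(); print(o+R.apply([.047,0,0]),R.as_euler("ZYX"),s["qpos"].round(2))
for z,p in((.136,.7),(.136,1.0)): edge([.502,-.2215,z],-.4,p)
E
```

```text
clock: 10.55
position: [0.4202, -0.1862, 0.2224]
tool_rot: [-3.138, 0.302, -0.398]
force: [0.2, 0.3, -1.2]
grip_width: 0.012
finger_force: 69.3
[ 0.50196516 -0.22043801  0.13500752] [-0.39771896  0.4072014   0.00330625] [-0.32  0.63  0.95  1.84 -0.47  1.27 -1.14]
shift [ 0.0213  0.0006 -0.0306] turn [-0.0023 -0.2928  0.0022]
shift [ 0.0508  0.0006 -0.0532] turn [-0.002  -0.5928  0.0026]
```

Converted, -0.053 m is -2.12, 0.051 m is 2.04, -0.59 rad is -2.36.

```bash
python3 nudge.py '[[0, [0.4, 0.02, -0.64], [0, -0.6, 0]], [0, [0.84, 0.02, -1.24], [0, -1.16, 0]], [0, [1.4, 0.02, -1.72], [0, -1.76, 0]], [0, [2.04, 0.02, -2.12], [0, -2.36, 0]], [0, [2.04, 0.02, -2.12], [0, -2.36, 0]]]'; python3 nudge.py '[[0, [0, 0, 0], [0, 0, 0]], [0, [0, 0, 0], [0, 0, 0]]]'; python3 - <<'E'
from util import *
s,R,o=pose();f=bot.grab_frame("wrist");cv2.imwrite("pics/w9.png",f); t=bot.grab_frame("top"); cv2.imwrite("pics/t9.png",t)
print(o+R.apply([.047,0,0]),R.as_euler("ZYX"),s["qpos"].round(2),balls(f))
E
```

```text
clock: 11.18
position: [0.4645, -0.2053, 0.2413]
tool_rot: [-3.13, 0.864, -0.395]
force: [-1.4, -0.8, -3.1]
grip_width: 0.0123
finger_force: 69.4
clock: 11.42
position: [0.4638, -0.2067, 0.2439]
tool_rot: [-3.131, 0.858, -0.398]
force: [0.4, -0.4, -0.9]
grip_width: 0.0121
finger_force: 69.3
[ 0.49096612 -0.21745784  0.1228705 ] [-0.39613964  0.96305997  0.01191048] [ 0.12  0.88  0.43  1.29 -0.23  1.89 -1.4 ] [(233, 202, 12), (221, 65, 11)]
```

```bash
python3 - <<'E'
from util import *
scoop([.44,-.18,.21],-.39,.3); scoop([.43,-.13,.20],-.3,0.1)
E
```

```text
shift [-0.0776 -0.0142  0.0452] turn [-0.0129  0.6629 -0.0105]
shift [-0.0872 -0.0502  0.0899] turn [-0.0504  0.8618 -0.0964]
```

Converted, -0.03 m is -1.2, 0.03 m is 1.2, 0.66 rad is 2.64.

```bash
python3 nudge.py '[[0, [-1.2, 0, -0.6], [0, 0.2, 0]], [0, [-2, -0.28, 0.4], [0, 0.92, 0]], [0, [-2.72, -0.56, 1.2], [-0.052, 1.64, -0.04]], [0, [-3.12, -0.56, 1.8], [-0.052, 2.36, -0.04]], [0, [-3.12, -0.56, 1.8], [-0.052, 2.64, -0.04]]]'; python3 - <<'E'
from util import *
s,R,o=pose(); f=bot.grab_frame("wrist");cv2.imwrite("pics/w10.png",f)
print(o,R.as_euler("ZYX"),s["qpos"].round(2),balls(f))
scoop([.48,.05,.20],.1,.05);scoop([.488,.226,.13],.49,0)
E
```

```text
clock: 12.15
position: [0.3894, -0.1595, 0.2749]
tool_rot: [-3.138, 0.194, -0.39]
force: [1.2, 0.6, -1.7]
grip_width: 0.0129
finger_force: 69.3
[ 0.43822724 -0.17941018  0.21150411] [-0.3896607   0.29833804  0.00372498] [-0.13  0.28  0.49  1.93 -0.15  1.16 -1.53] [(270, 29, 18)]
shift [-0.0491 -0.1968  0.0373] turn [-0.037   0.2399 -0.4909]
shift [-0.0791 -0.3405  0.1184] turn [-0.0414  0.2748 -0.8831]
```

Converted, -0.25 m is -10, -0.2 m is -8, -0.65 rad is -2.6.

```bash
python3 nudge.py '[[0, [-0.48, -2, 0.4], [-0.04, 0.32, -0.52]], [0, [-1, -4, 0.8], [-0.08, 0.6, -1.04]], [0, [-1.48, -6, 1.2], [-0.12, 0.8, -1.56]], [0, [-1.96, -8, 1.48], [-0.148, 0.96, -2.04]], [0, [-2.2, -10, 2], [-0.16, 1.04, -2.6]]]'; python3 - <<'E'
from util import *
s,R,o=pose(); print(s["qpos"].round(2))
scoop([.488,.226,.1],.49,0);
E
```

```text
clock: 12.82
position: [0.4273, 0.097, 0.2362]
tool_rot: [-3.139, -0.073, 0.263]
force: [1.3, -0.6, -1.5]
grip_width: 0.0117
finger_force: 69.3
[-0.54  0.18  0.2   2.12 -0.05  0.77 -1.62]
shift [ 0.0182 -0.093   0.0929] turn [ 0.0173  0.0316 -0.226 ]
```

Converted, -0.093 m is -3.72, 0.093 m is 3.72, -0.226 rad is -0.904.

```bash
python3 nudge.py '[[0, [0.36, -1.8, 1.6], [0.04, 0.064, -0.48]], [0, [0.72, -3.72, 3.2], [0.068, 0.12, -0.904]], [0, [0.72, -3.72, 3.72], [0.068, 0.12, -0.904]], [0, [0.72, -3.72, 3.72], [0.068, 0.12, -0.904]]]'; python3 - <<'E'
from util import *
s,R,o=pose(); print(o,s["qpos"].round(2))
scoop([.488,.226,.003],.49,0);scoop([.488,.226,-0.001],.49,0)
E
```

```text
clock: 13.32
position: [0.4269, 0.1908, 0.1438]
tool_rot: [3.14, -0.099, 0.485]
force: [-0.2, 0.5, -0.6]
grip_width: 0.0119
finger_force: 69.4
[0.48778313 0.22274019 0.09833105] [-0.63  0.37  0.1   2.17 -0.06  0.51 -1.58]
shift [-0.008  -0.0025  0.0954] turn [ 0.0017  0.0058 -0.0052]
shift [-0.0084 -0.0025  0.0994] turn [ 0.0017  0.0058 -0.0052]
```

Converted, 0.0945 m is 3.78, 0.094 m is 3.76, 0.006 rad is 0.024.

```bash
python3 nudge.py '[[0, [-0.16, -0.08, 1.6], [0, 0.024, 0]], [0, [-0.28, -0.08, 3.2], [0, 0.024, 0]], [0, [-0.32, -0.08, 3.76], [0, 0.024, 0]], [0, [-0.32, -0.08, 3.78], [0, 0.024, 0]]]'; python3 nudge.py '[[0, [0, 0, 0.06], [0, 0, 0]], [0, [0, 0, 0.06], [0, 0, 0]]]'; python3 nudge.py '[[0, [0, 0, 0.06], [0, 0, 0]], [0, [0, 0, 0.06], [0, 0, 0]]]'
```

```text
clock: 13.82
position: [0.4282, 0.1936, 0.0503]
tool_rot: [3.141, -0.108, 0.484]
force: [0.1, 0.1, -0.7]
grip_width: 0.0121
finger_force: 69.3
clock: 14.08
position: [0.4285, 0.1945, 0.0495]
tool_rot: [3.141, -0.11, 0.485]
force: [0.3, -0.4, -1.2]
grip_width: 0.012
finger_force: 69.3
clock: 14.32
position: [0.4282, 0.1944, 0.0472]
tool_rot: [3.141, -0.108, 0.486]
force: [0.3, -0.6, -1.7]
grip_width: 0.0122
finger_force: 69.3
```

Converted, 0.0015 m is 0.06.

```bash
python3 nudge.py '[[0, [0, 0, 0.06], [0, 0, 0]], [0, [0, 0, 0.06], [0, 0, 0]]]';python3 nudge.py '[[0, [0, 0, 0.04], [0, 0, 0]], [0, [0, 0, 0.04], [0, 0, 0]]]'
```

```text
clock: 14.58
position: [0.4283, 0.1944, 0.0459]
tool_rot: [3.142, -0.108, 0.486]
force: [-4.6, -1.7, 14.2]
grip_width: 0.0117
finger_force: 72.0
clock: 14.82
position: [0.428, 0.1943, 0.0456]
tool_rot: [-3.142, -0.108, 0.485]
force: [-14.1, -6.1, 42.5]
grip_width: 0.012
finger_force: 76.3
```

```bash
python3 nudge.py '[[0, [0, 0, -0.056], [0, 0, 0]], [0.03, [0, 0, -0.056], [0, 0, 0]], [0.085, [0, 0, -0.056], [0, 0, 0]], [0.085, [0, 0, -0.056], [0, 0, 0]], [0.085, [0, 0, -0.056], [0, 0, 0]]]'; python3 nudge.py '[[0.085, [0, 0, -2], [0, 0, 0]], [0.085, [0, 0, -4.4], [0, 0, 0]], [0.085, [0, 0, -6.8], [0, 0, 0]], [0.085, [0, 0, -7.6], [0, 0, 0]]]'; python3 - <<'E'
from util import *
c=bot.calibration("wrist");s=bot.observe();f=bot.grab_frame("wrist");cv2.imwrite("pics/w11.png",f);cv2.imwrite("pics/s11.png",bot.grab_frame("side"));cv2.imwrite("pics/t11.png",bot.grab_frame("top"))
print(s["qpos"].round(2),proj(c,[(.491,.387,.03),(.45,.41,.03)]))
rel([.43,-.2,.30],Ro.from_euler("ZX",[-.35,np.pi]))
E
```

```text
clock: 15.45
position: [0.4282, 0.1944, 0.0458]
tool_rot: [3.141, -0.108, 0.486]
force: [0.2, -0.2, 0.1]
grip_width: 0.0821
finger_force: 0.0
clock: 15.95
position: [0.4107, 0.1852, 0.2381]
tool_rot: [-3.141, -0.113, 0.485]
force: [-0.3, 0.4, -1.4]
grip_width: 0.0845
finger_force: 0.0
[-0.68  0.18  0.13  2.12 -0.02  0.73 -1.62] [[157.58508061  56.1669301 ]
 [125.48319604  80.45313815]]
shift [-0.1543  0.3498 -0.082 ] turn [-0.0462 -0.1036  0.8348]
```

```bash
python3 nudge.py '[[0.085, [-2, 4.8, 0], [-0.064, -0.14, 1.08]], [0.085, [-4, 9.2, 0], [-0.12, -0.28, 2.2]], [0.085, [-5.2, 14, 0], [-0.184, -0.4, 3.32]], [0.085, [-5.2, 14, 0], [-0.184, -0.4, 3.32]], [0.085, [-5.2, 14, 0], [-0.184, -0.4, 3.32]]]'; python3 - <<'E'
from util import *
print(bot.observe()["qpos"].round(2))
rel([.467,-.207,.2],Ro.from_euler("ZX",[-.4,np.pi]))
E
```

```text
clock: 16.73
position: [0.4494, -0.1265, 0.2217]
tool_rot: [3.14, -0.0, -0.349]
force: [1.7, 1.1, 0.5]
grip_width: 0.0849
finger_force: 0.0
[-0.22  0.31  0.45  2.03 -0.18  0.84 -1.59]
shift [0.0441 0.0695 0.0218] turn [ 0.0015 -0.0004  0.0507]
```

Converted, 0.0695 m is 2.78, 0.05 m is 2, 0.05 rad is 0.2.

```bash
python3 nudge.py '[[0.085, [1.2, 2, 0.8], [0, 0, 0.2]], [0.085, [1.76, 2.78, 0.88], [0, 0, 0.2]], [0.085, [1.76, 2.78, 0.88], [0, 0, 0.2]], [0.085, [1.76, 2.78, 0.88], [0, 0, 0.2]]]'; python3 - <<'E'
from util import *
c=bot.calibration("wrist");s=bot.observe();f=bot.grab_frame("wrist");cv2.imwrite("pics/w12.png",f)
np.save("c12.npy",c,allow_pickle=True)
print(s["qpos"].round(2),proj(c,[(.519,-.228,.115),(.519,-.228,.051)]))
t=cv2.imread("pics/t11.png")[165:285,300:480]
v=np.zeros((600,800,3),np.uint8); v[:420,:560]=f
x0=150
v=cv2.resize(f[0:300,80:480],(800,600),interpolation=cv2.INTER_CUBIC); cv2.imwrite("pics/w12b.png",v)
E
```

```text
clock: 17.23
position: [0.4671, -0.2042, 0.2002]
tool_rot: [3.141, -0.001, -0.395]
force: [0.3, 0.7, -0.2]
grip_width: 0.0849
finger_force: 0.0
[-0.05  0.41  0.46  1.95 -0.24  0.83 -1.43] [[284.96610983 144.82473934]
 [284.45868649 137.25491979]]
```

View pics/w12b.png

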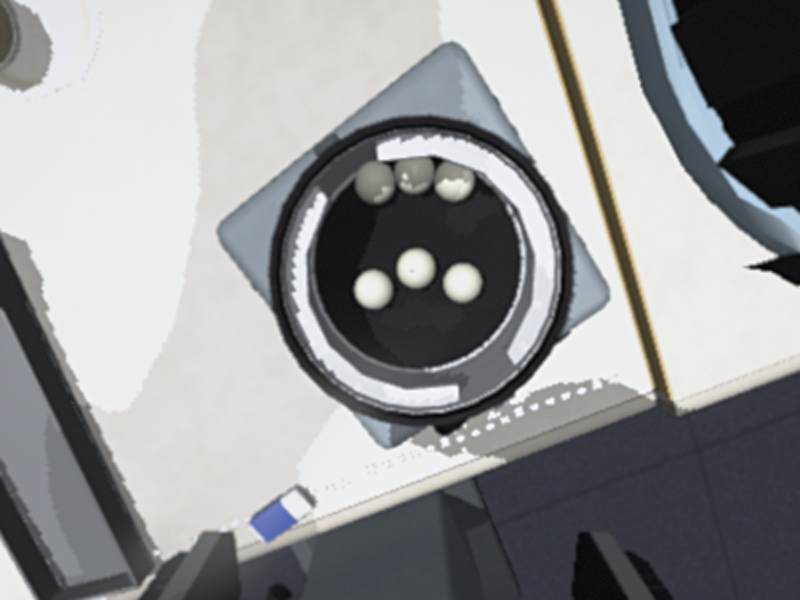

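The last view shows all six balls inside the bowl. The black seal ring is centred at about (422,271), and the ledge openings are at about (350,172) and (490,380) in the 2x crop.

```bash
python3 - <<'E'
from util import *
c=np.load("c12.npy",allow_pickle=True).item(); U=lambda l:[(80+(x+.5)/2-.5,(y+.5)/2-.5) for x,y in l]
E=onz(c,U([(271,275),(573,265),(420,117),(422,426)]),.121); print(E, (E[0]+E[1])/2,(E[2]+E[3])/2, np.linalg.norm(E[0]-E[1]),np.linalg.norm(E[2]-E[3]))
G=onz(c,U([(325,195),(378,150),(515,360),(460,395)]),.109); print(G); a=G[:2].mean(0);b=G[2:].mean(0);print((a+b)/2,np.arctan2(*(a-b)[1::-1]))
H=onz(c,U([(455,42),(218,230),(608,298),(388,447)]),.040); print(H,"c",H.mean(0)); 
for i,j in((3,1),(2,0),(1,0),(3,2)): print(np.arctan2(*(H[j]-H[i])[1::-1])) 
# fitted ellipse of black ring
f=cv2.imread("pics/w12.png"); m=(f.max(2)<45).astype(np.uint8); m[:40]=0;m[225:]=0;m[:,:205]=0;m[:,378:]=0
k,l,st,ce=cv2.connectedComponentsWithStats(m); 
for i in np.argsort(-st[1:,4])[:3]+1:
    cn=cv2.findContours((l==i).astype(np.uint8),0,1)[0][0]; e=cv2.fitEllipse(cn); print(st[i],e,onz(c,[e[0]],.121))
E
```

```text
[[ 0.54444126 -0.18324896  0.121     ]
 [ 0.50529743 -0.28644069  0.121     ]
 [ 0.57214013 -0.25350483  0.121     ]
 [ 0.46890237 -0.21214424  0.121     ]] [ 0.52486935 -0.23484482  0.121     ] [ 0.52052125 -0.23282454  0.121     ] 0.11036652903088003 0.11121480715919761
[[ 0.56282499 -0.21191612  0.109     ]
 [ 0.56941543 -0.23620209  0.109     ]
 [ 0.47653715 -0.25606931  0.109     ]
 [ 0.47135142 -0.23032051  0.109     ]]
[ 0.52003225 -0.23362701  0.109     ] 0.20469332941053878
[[ 0.60541634 -0.28616084  0.04      ]
 [ 0.57443578 -0.14953166  0.04      ]
 [ 0.46903068 -0.3163608   0.04      ]
 [ 0.43756486 -0.18156635  0.04      ]] c [ 0.52161192 -0.23340491  0.04      ]
0.22991183281731256
0.21791447070171902
-1.3478175523468616
-1.3414674538571134
[ 238   88  102   95 5141] ((288.4666748046875, 133.6055908203125), (86.32286071777344, 106.13980102539062), 88.12059020996094) [[ 0.52611097 -0.23365807  0.121     ]]
[ 216   59  149  158 1841] ((290.2726135253906, 135.08912658691406), (145.61996459960938, 149.11839294433594), 1.189094066619873) [[ 0.52462654 -0.23447238  0.121     ]]
[296  79   5   5  14] ((298.1248779296875, 80.63013458251953), (3.517843246459961, 4.654943943023682), 142.76731872558594) [[ 0.55675872 -0.25347636  0.121     ]]
```

```bash
python3 - <<'E'
from util import *
rel([.5,.0,.25],Ro.from_euler("ZX",[.5,np.pi]))
rel([.5,.15,.25],Ro.from_euler("ZX",[1.4,np.pi]))
E
```

```text
shift [-0.048  -0.2009 -0.0495] turn [ 7.000e-04 -1.000e-03 -8.942e-01]
shift [-0.1057 -0.3394 -0.0496] turn [ 1.2000e-03 -6.0000e-04 -1.7942e+00]
```

```bash
python3 nudge.py '[[0.085, [-0.8, -2.4, -2], [0, 0, -0.72]], [0.085, [-1.6, -4.8, -2], [0, 0, -1.44]], [0.085, [-2.4, -7.2, -2], [0, 0, -2.16]], [0.085, [-3.2, -9.6, -2], [0, 0, -2.88]], [0.085, [-4, -12, -2], [0, 0, -3.6]]]'; python3 nudge.py '[[0.085, [0, -1.2, 0], [0, 0, -0.72]], [0.085, [0, -2.4, 0], [0, 0, -1.44]], [0.085, [0, -2.4, 0], [0, 0, -2.16]], [0.085, [0, -2.4, 0], [0, 0, -2.88]], [0.085, [0, -2.4, 0], [0, 0, -3.6]]]'; python3 - <<'E'
from util import *
print(bot.observe()["qpos"].round(2))
rel([.53,.365,.2],Ro.from_euler("ZX",[2.64,np.pi]))
E
```

```text
clock: 17.9
position: [0.4887, 0.0957, 0.2512]
tool_rot: [3.14, -0.002, 0.512]
force: [0.5, -0.5, -1.0]
grip_width: 0.0849
finger_force: 0.0
clock: 18.52
position: [0.4596, 0.1461, 0.2508]
tool_rot: [3.139, 0.001, 1.413]
force: [0.2, -0.2, 0.6]
grip_width: 0.085
finger_force: 0.0
[-0.43  0.27 -0.01  1.94  0.    0.93 -0.59]
shift [0.2273 0.0349 0.0507] turn [ 0.0016  0.0019 -1.2273]
```

Converted, 0.227 m is 9.08, 0.18 m is 7.2, -0.9 rad is -3.6.

```bash
python3 nudge.py '[[0.085, [1.8, 0.4, 0.4], [0, 0, -0.72]], [0.085, [3.6, 0.8, 0.8], [0, 0, -1.44]], [0.085, [5.4, 1.2, 1.2], [0, 0, -2.16]], [0.085, [7.2, 1.4, 1.6], [0, 0, -2.88]], [0.085, [9.08, 1.4, 2], [0, 0, -3.6]]]'; python3 nudge.py '[[0.085, [0, 0, 0], [0, 0, -0.72]], [0.085, [0, 0, 0], [0, 0, -1.32]], [0.085, [0, 0, 0], [0, 0, -1.32]], [0.085, [0, 0, 0], [0, 0, -1.32]]]'; python3 - <<'E'
from util import *
c=bot.calibration("wrist");s=bot.observe();f=bot.grab_frame("wrist");cv2.imwrite("pics/w13.png",f)
print(s["qpos"].round(2)); p=proj(c,[(.491,.387,.03),(.52,.371,.066),(.462,.403,.066)]); print(p)
m=(f.min(2)>120).astype(np.uint8); m[300:]=0
k,l,st,ce=cv2.connectedComponentsWithStats(m)
for i in np.argsort(-st[1:,4])[:4]+1:
    cn=max(cv2.findContours((l==i).astype(np.uint8),0,1)[0],key=len); cn=cv2.convexHull(cn); e=cv2.fitEllipse(cn); print(st[i],e,onz(c,[e[0]],.030))
d=((f.max(2)<55)).astype(np.uint8); q=p[0].astype(int); w=np.zeros_like(d); cv2.circle(w,tuple(int(v) for v in q),60,1,-1); d&=w
k,l,st,ce=cv2.connectedComponentsWithStats(d)
for i in np.argsort(-st[1:,4])[:3]+1:
    cn=max(cv2.findContours((l==i).astype(np.uint8),0,1)[0],key=len); r=cv2.minAreaRect(cn); B=cv2.boxPoints(r); print(st[i],r,onz(c,B,.066).round(4).tolist())
E
```

```text
clock: 19.15
position: [0.532, 0.3653, 0.2003]
tool_rot: [3.141, 0.002, 2.312]
force: [-0.0, -0.2, 0.3]
grip_width: 0.0849
finger_force: 0.0
clock: 19.65
position: [0.5321, 0.3635, 0.2007]
tool_rot: [3.141, 0.002, 2.632]
force: [-0.0, 0.4, 0.7]
grip_width: 0.085
finger_force: 0.0
[-0.49  0.6  -0.3   1.57  0.2   1.01  0.21]
[[283.09924423 143.18792918]
 [283.38007798 182.49171491]
 [282.97729106 109.95776376]]
[    0     0   390   300 46419] ((219.83168029785156, 169.1087188720703), (221.66502380371094, 531.4487915039062), 57.79465103149414) [[0.48168731 0.31475172 0.03      ]]
[ 332  124  228  134 5575] ((288.6156921386719, 328.9540710449219), (75.63963317871094, 887.4476928710938), 56.98550796508789) [[0.70156773 0.27749452 0.03      ]]
[ 338   26   64   70 3134] ((369.3572082519531, 60.56063461303711), (63.35166549682617, 70.64580535888672), 20.162023544311523) [[0.46274652 0.49804736 0.03      ]]
[ 247  207  245   93 1289] ((370.01751708984375, 280.54376220703125), (243.56236267089844, 325.0926208496094), 177.9383544921875) [[0.68657206 0.39934828 0.03      ]]
[272 115  18  67 874] ((280.9753723144531, 148.05691528320312), (66.56402587890625, 15.47613525390625), 86.8201675415039) [[0.4609, 0.3918, 0.066], [0.467, 0.4042, 0.066], [0.5219, 0.3778, 0.066], [0.5155, 0.3645, 0.066]]
[223 111  11  54  77] ((227.0179443359375, 137.2132568359375), (6.891293048858643, 53.33095169067383), 5.492323875427246) [[0.4753, 0.3289, 0.066], [0.4375, 0.3587, 0.066], [0.4409, 0.3638, 0.066], [0.479, 0.3342, 0.066]]
[229 166   3   4   8] ((229.60000610351562, 167.8000030517578), (3.1622774600982666, 1.8973664045333862), 71.56504821777344) [[0.4811, 0.3331, 0.066], [0.4815, 0.3349, 0.066], [0.4844, 0.3342, 0.066], [0.484, 0.3324, 0.066]]
```

```bash
python3 - <<'E'
from util import *
rel([.4912,.385,.10],Ro.from_euler("ZX",[2.682,np.pi]));rel([.4912,.385,.037],Ro.from_euler("ZX",[2.682,np.pi]))
E
```

```text
shift [ 0.0465 -0.0012  0.1006] turn [ 0.0001  0.0024 -0.0498]
shift [ 0.0467 -0.0012  0.1636] turn [ 0.0001  0.0024 -0.0498]
```

Converted, 0.1626 m is 6.504, 0.155 m is 6.2, -0.05 rad is -0.2.

```bash
python3 nudge.py '[[0.085, [1.84, -0.04, 1.2], [0, 0.008, -0.2]], [0.085, [1.868, -0.04, 3.6], [0, 0.008, -0.2]], [0.085, [1.868, -0.04, 5.2], [0, 0.008, -0.2]], [0.085, [1.868, -0.04, 6.2], [0, 0.008, -0.2]], [0.085, [1.868, -0.04, 6.504], [0, 0.008, -0.2]]]'; python3 nudge.py '[[0.05, [0, 0, 0], [0, 0, 0]], [0.0, [0, 0, 0], [0, 0, 0]], [0, [0, 0, 0], [0, 0, 0]], [0, [0, 0, 0], [0, 0, 0]], [0, [0, 0, 0], [0, 0, 0]]]' 100; python3 nudge.py '[[0, [0, 0, 0], [0, 0, 0]], [0, [0, 0, 0], [0, 0, 0]]]' 100
```

```text
clock: 20.32
position: [0.4908, 0.3845, 0.0366]
tool_rot: [-3.14, -0.0, 2.683]
force: [-0.3, -0.3, 0.6]
grip_width: 0.0853
finger_force: 0.0
clock: 20.95
position: [0.4919, 0.3849, 0.0387]
tool_rot: [3.141, 0.001, 2.684]
force: [-1.2, -0.5, 7.6]
grip_width: 0.0127
finger_force: 98.4
clock: 21.2
position: [0.4918, 0.385, 0.0386]
tool_rot: [3.141, 0.001, 2.684]
force: [-1.0, -2.0, 8.5]
grip_width: 0.0126
finger_force: 98.4
```

```bash
python3 - <<'E'
from util import *
R=lambda h:Ro.from_euler("ZX",[h,np.pi])
rel([.47,.36,.20],R(2.684)); rel([.52,.05,.33],R(3.0)); rel([.624,-.209,.35],R(3.366))
E
```

```text
shift [ 0.0084 -0.0319 -0.1614] turn [0.0007 0.0007 0.0004]
shift [-0.1734 -0.2879 -0.2915] turn [ 0.0006  0.0008 -0.3156]
shift [-0.381  -0.4744 -0.3115] turn [ 5.000e-04  9.000e-04 -6.816e-01]
```

Converted, -0.21 m is -8.4, -0.17 m is -6.8, -0.1 rad is -0.4.

```bash
python3 nudge.py '[[0, [0, 0, -1.2], [0, 0, 0]], [0, [0.16, -0.6, -3.2], [0, 0, 0]], [0, [0.32, -1.28, -5.2], [0, 0, 0]], [0, [-0.4, -2.4, -6.8], [0, 0, -0.2]], [0, [-1.6, -4, -8.4], [0, 0, -0.4]]]'; python3 nudge.py '[[0, [-1.2, -1.6, -0.8], [0, 0, -0.2]], [0, [-2.4, -3.2, -1.6], [0, 0, -0.4]], [0, [-4, -4.8, -2.4], [0, 0, -0.6]], [0, [-5.2, -6.4, -3.2], [0, 0, -0.8]], [0, [-6.4, -8, -4], [0, 0, -1]]]'; python3 - <<'E'
from util import *
R=lambda h:Ro.from_euler("ZX",[h,np.pi])
print(bot.observe()["qpos"].round(2)); rel([.624,-.209,.35],R(3.366))
E
```

```text
clock: 21.82
position: [0.4824, 0.2784, 0.2484]
tool_rot: [3.141, 0.0, 2.788]
force: [2.1, -0.5, -3.6]
grip_width: 0.0127
finger_force: 98.3
clock: 22.45
position: [0.563, 0.0335, 0.3477]
tool_rot: [-3.141, 0.0, 3.036]
force: [1.7, 0.6, -2.8]
grip_width: 0.0126
finger_force: 98.3
[ 0.09  0.34 -0.34  1.59  0.12  1.23  1.19]
shift [-0.0862 -0.2348 -0.0023] turn [-1.0e-04  1.0e-04 -3.3e-01]
```

```bash
python3 nudge.py '[[0, [-0.8, -2, 0], [0, 0, -0.28]], [0, [-1.6, -4, 0], [0, 0, -0.56]], [0, [-2.4, -6, 0], [0, 0, -0.84]], [0, [-3.2, -8, 0], [0, 0, -1.12]], [0, [-3.44, -9.4, 0], [0, 0, -1.32]]]'; python3 nudge.py '[[0, [0, 0, 0], [0, 0, 0]], [0, [0, 0, 0], [0, 0, 0]], [0, [0, 0, 0], [0, 0, 0]]]'; python3 - <<'E'
from util import *
c=bot.calibration("wrist");s=bot.observe();f=bot.grab_frame("wrist");cv2.imwrite("pics/w14.png",f);np.save("c14.npy",c,allow_pickle=True)
print(s["qpos"].round(2),s["position"],s["tool_rot"])
p=proj(c,[(.522,-.233,.121)])[0]; print(p, proj(c,[(.522,-.29,.121),(.465,-.233,.121)]))
g=f.max(2)
m=(g<60).astype(np.uint8); q=tuple(int(v) for v in p); w=np.zeros_like(m); cv2.circle(w,q,60,1,-1); m&=w
k,l,st,ce=cv2.connectedComponentsWithStats(m)
for i in np.argsort(-st[1:,4])[:3]+1:
    cn=max(cv2.findContours((l==i).astype(np.uint8),0,1)[0],key=len); h=cv2.convexHull(cn); e=cv2.fitEllipse(h); print(st[i],e,onz(c,[e[0]],.121))
# tool/cap: flange ellipse predicted vs image handled later
m=(f.min(2)>110).astype(np.uint8)
# lug marks/flange: print bright run along column of principal point below row 140
col=f[130:300,283].max(1); print(col.tolist())
E
```

```text
clock: 23.08
position: [0.6233, -0.2102, 0.3464]
tool_rot: [-3.142, -0.001, -2.918]
force: [-0.6, 1.0, -3.9]
grip_width: 0.0123
finger_force: 98.3
clock: 23.45
position: [0.6235, -0.2063, 0.3472]
tool_rot: [3.142, 0.0, -2.917]
force: [0.6, 0.2, -2.7]
grip_width: 0.0126
finger_force: 98.4
[ 0.42  0.5  -0.31  1.34  0.15  1.32  1.91] [ 0.62351494 -0.20629622  0.3472103 ] [ 3.14151014e+00  3.41957490e-04 -2.91734234e+00]
[279.97424336  88.14390189] [[231.59296393  76.57042836]
 [291.26606217  34.89159567]]
[ 246   53   71   75 3191] ((280.3877868652344, 89.32331848144531), (70.25236511230469, 74.16780090332031), 11.513591766357422) [[ 0.52314889 -0.23224926  0.121     ]]
[233  34  95 105 898] ((280.02154541015625, 85.45806121826172), (94.54299926757812, 102.86404418945312), 0.4094666540622711) [[ 0.51913849 -0.23358736  0.121     ]]Traceback (most recent call last):
  File "<stdin>", line 9, in <module>
cv2.error: OpenCV(4.12.0) /io/opencv/modules/imgproc/src/shapedescr.cpp:361: error: (-201:Incorrect size of input array) There should be at least 5 points to fit the ellipse in function 'fitEllipseNoDirect'
```

```bash
python3 - <<'E'
from util import *
R=lambda h:Ro.from_euler("ZX",[h,np.pi])
rel([.520,-.2338,.20],R(3.366)); rel([.520,-.2338,.155],R(3.366))
E
```

```text
shift [ 0.1071 -0.0037  0.1472] turn [-0.0001  0.0004 -0.0002]
shift [ 0.1071 -0.0037  0.1922] turn [-0.0001  0.0004 -0.0002]
```

```bash
python3 nudge.py '[[0, [1.6, -0.148, 1.6], [0, 0, 0]], [0, [3.4, -0.148, 3.2], [0, 0, 0]], [0, [4.28, -0.148, 4.8], [0, 0, 0]], [0, [4.28, -0.148, 5.88], [0, 0, 0]], [0, [4.28, -0.148, 5.88], [0, 0, 0]]]'; python3 - <<'E'
from util import *
R=lambda h:Ro.from_euler("ZX",[h,np.pi])
print(bot.observe()["qpos"].round(2)); rel([.520,-.2338,.152],R(3.366))
E
```

```text
clock: 24.12
position: [0.5193, -0.2341, 0.199]
tool_rot: [3.14, -0.002, -2.918]
force: [1.0, 0.0, -2.3]
grip_width: 0.0126
finger_force: 98.1
[ 0.54  0.48 -0.3   1.77  0.18  0.92  1.95]
shift [-0.0008  0.0001  0.047 ] turn [ 0.0013 -0.0018 -0.0007]
```

```bash
python3 nudge.py '[[0, [-0.02, 0, 0.8], [0.004, -0.004, 0]], [0, [-0.02, 0, 1.6], [0.004, -0.004, 0]], [0, [-0.02, 0, 1.88], [0.004, -0.004, 0]], [0, [-0.02, 0, 1.88], [0.004, -0.004, 0]]]'; python3 nudge.py '[[0, [0, 0, 0.12], [0, 0, 0]], [0, [0, 0, 0.12], [0, 0, 0]]]'; python3 nudge.py '[[0, [0, 0, 0.12], [0, 0, 0]], [0, [0, 0, 0.12], [0, 0, 0]]]'
```

```text
clock: 24.62
position: [0.521, -0.2345, 0.1537]
tool_rot: [-3.14, 0.002, -2.918]
force: [-0.1, 0.4, -2.5]
grip_width: 0.0124
finger_force: 98.4
clock: 24.88
position: [0.5206, -0.2348, 0.1504]
tool_rot: [-3.14, 0.002, -2.919]
force: [-0.5, 0.3, -2.4]
grip_width: 0.0123
finger_force: 98.4
clock: 25.12
position: [0.5203, -0.2347, 0.1468]
tool_rot: [-3.141, 0.001, -2.919]
force: [0.2, -0.1, -2.0]
grip_width: 0.0124
finger_force: 98.4
```

Converted, 0.003 m is 0.12.

```bash
python3 nudge.py '[[0, [0, 0, 0.12], [0, 0, 0]], [0, [0, 0, 0.12], [0, 0, 0]]]'; python3 nudge.py '[[0, [0, 0, 0.12], [0, 0, 0]], [0, [0, 0, 0.12], [0, 0, 0]]]'
```

```text
clock: 25.38
position: [0.5204, -0.2347, 0.1438]
tool_rot: [-3.141, 0.001, -2.919]
force: [-0.4, -0.3, -3.4]
grip_width: 0.0125
finger_force: 98.4
clock: 25.62
position: [0.5204, -0.2347, 0.1408]
tool_rot: [-3.141, 0.001, -2.919]
force: [0.6, -0.3, -2.2]
grip_width: 0.0124
finger_force: 98.4
```

```bash
python3 nudge.py '[[0, [0, 0, 0.12], [0, 0, 0]], [0, [0, 0, 0.12], [0, 0, 0]]]'; python3 nudge.py '[[0, [0, 0, 0.08], [0, 0, 0]], [0, [0, 0, 0.08], [0, 0, 0]]]'; python3 nudge.py '[[0, [0, 0, 0.08], [0, 0, 0]], [0, [0, 0, 0.08], [0, 0, 0]]]'
```

```text
clock: 25.88
position: [0.5203, -0.2347, 0.1377]
tool_rot: [-3.141, 0.001, -2.919]
force: [1.0, 0.0, -2.5]
grip_width: 0.0124
finger_force: 98.4
clock: 26.12
position: [0.5206, -0.2347, 0.1361]
tool_rot: [-3.14, 0.001, -2.919]
force: [-0.6, 0.1, 1.6]
grip_width: 0.0122
finger_force: 99.1
clock: 26.38
position: [0.5206, -0.2348, 0.134]
tool_rot: [-3.14, 0.001, -2.919]
force: [0.2, -0.1, 3.6]
grip_width: 0.0125
finger_force: 99.3
```

```bash
python3 nudge.py '[[0, [0, 0, 0.08], [0, 0, 0]], [0, [0, 0, 0.08], [0, 0, 0]]]'; python3 nudge.py '[[0, [0, 0, 0.06], [0, 0, 0]], [0, [0, 0, 0.06], [0, 0, 0]]]'; python3 nudge.py '[[0, [0, 0, 0.04], [0, 0, 0]], [0, [0, 0, 0.04], [0, 0, 0]]]'
```

```text
clock: 26.62
position: [0.5206, -0.2348, 0.132]
tool_rot: [-3.14, 0.001, -2.919]
force: [0.1, -0.1, 5.1]
grip_width: 0.0123
finger_force: 99.5
clock: 26.88
position: [0.5206, -0.2348, 0.1306]
tool_rot: [-3.14, 0.001, -2.919]
force: [-0.7, -0.2, 6.0]
grip_width: 0.0128
finger_force: 99.7
clock: 27.12
position: [0.5206, -0.2348, 0.1297]
tool_rot: [-3.14, 0.002, -2.919]
force: [0.2, 0.3, 7.1]
grip_width: 0.0121
finger_force: 99.8
```

```bash
python3 nudge.py '[[0, [0, 0, 0.04], [0, 0, 0]], [0, [0, 0, 0.04], [0, 0, 0]]]'; python3 nudge.py '[[0, [0, 0, 0.02], [0, 0, 0]], [0, [0, 0, 0.02], [0, 0, 0]]]'
```

```text
clock: 27.38
position: [0.5208, -0.2348, 0.1294]
tool_rot: [-3.14, 0.002, -2.919]
force: [-4.1, 0.8, 19.8]
grip_width: 0.0128
finger_force: 101.9
clock: 27.62
position: [0.5209, -0.2349, 0.1294]
tool_rot: [-3.139, 0.002, -2.919]
force: [-6.5, 2.4, 27.7]
grip_width: 0.0123
finger_force: 103.1
```

Converted, -0.0005 m is -0.02, 0.26 rad is 1.04.

```bash
python3 nudge.py '[[0, [0, 0, -0.02], [0, 0, 0.24]], [0, [0, 0, -0.02], [0, 0, 0.64]], [0, [0, 0, -0.02], [0, 0, 1.04]]]' 120; python3 nudge.py '[[0, [0, 0, 0], [0, 0, 0.48]], [0, [0, 0, 0], [0, 0, 0.96]]]'
```

```text
clock: 28.0
position: [0.5213, -0.235, 0.1295]
tool_rot: [-3.14, 0.003, 3.102]
force: [-2.7, -0.0, 16.4]
grip_width: 0.0121
finger_force: 117.6
clock: 28.25
position: [0.5211, -0.2349, 0.1294]
tool_rot: [-3.141, 0.003, 2.861]
force: [-0.3, -0.4, 15.6]
grip_width: 0.0123
finger_force: 117.5
```

Turning smoothly, fully seated.

Converted, 0.6 rad is 2.4.

```bash
python3 nudge.py '[[0, [0, 0, 0], [0, 0, 0.6]], [0, [0, 0, 0], [0, 0, 1.2]], [0, [0, 0, 0], [0, 0, 1.8]], [0, [0, 0, 0], [0, 0, 2.4]]]'; python3 nudge.py '[[0, [0, 0, 0], [0, 0, 0.48]], [0, [0, 0, 0], [0, 0, 0.96]], [0, [0, 0, 0], [0, 0, 1.2]]]'; python3 - <<'E'
from util import *
s=bot.observe(); print(s["moment"],s["qpos"].round(2))
E
```

```text
clock: 28.75
position: [0.5211, -0.2338, 0.1295]
tool_rot: [3.14, 0.002, 2.261]
force: [-3.6, 8.6, 21.0]
grip_width: 0.0124
finger_force: 118.3
clock: 29.12
position: [0.5217, -0.2337, 0.1295]
tool_rot: [3.139, 0.002, 1.963]
force: [1.1, 7.1, 18.4]
grip_width: 0.0123
finger_force: 117.9
[1.54500597 0.07600087 0.37111645] [ 0.25  0.57  0.09  1.84 -0.07  0.73  0.78]
```

```bash
for i in 1; do python3 nudge.py '[[0, [0, 0, 0], [0, 0, 0.2]], [0, [0, 0, 0], [0, 0, 0.2]]]'; python3 -c "from workcell import bot;print(bot.observe()['moment'])"; python3 nudge.py '[[0, [0, 0, 0], [0, 0, 0.16]], [0, [0, 0, 0], [0, 0, 0.16]]]'; python3 -c "from workcell import bot;print(bot.observe()['moment'])"; done
```

```text
clock: 29.38
position: [0.5217, -0.2336, 0.1295]
tool_rot: [3.138, 0.001, 1.915]
force: [0.3, 9.2, 18.9]
grip_width: 0.0126
finger_force: 118.0
[ 1.68905679  0.19517486 -0.09754351]
clock: 29.62
position: [0.5215, -0.2336, 0.1294]
tool_rot: [3.139, 0.001, 1.876]
force: [-0.6, 7.4, 19.8]
grip_width: 0.0121
finger_force: 118.1
[1.61197142 0.37523153 0.28690828]
```

Converted, 0.03 rad is 0.12.

```bash
python3 nudge.py '[[0, [0, 0, 0], [0, 0, 0.12]], [0, [0, 0, 0], [0, 0, 0.12]]]'; python3 -c "from workcell import bot;print(bot.observe()['moment'])"; python3 nudge.py '[[0, [0, 0, 0], [0, 0, 0.12]], [0, [0, 0, 0], [0, 0, 0.12]]]'; python3 -c "from workcell import bot;print(bot.observe()['moment'])"
```

```text
clock: 29.88
position: [0.5209, -0.2338, 0.1295]
tool_rot: [3.14, 0.001, 1.846]
force: [-5.5, 7.7, 23.1]
grip_width: 0.012
finger_force: 119.2
[1.53902314 1.22210101 1.12539232]
clock: 30.12
position: [0.521, -0.2337, 0.1295]
tool_rot: [3.14, 0.001, 1.818]
force: [-5.4, 7.2, 23.6]
grip_width: 0.0123
finger_force: 125.1
[1.37206912 1.27668951 2.22076726]
```

```bash
python3 nudge.py '[[0, [0, 0, 0], [0, 0, 0]], [0, [0, 0, 0], [0, 0, 0]], [0, [0, 0, 0], [0, 0, 0]], [0, [0, 0, 0], [0, 0, 0]]]'; python3 - <<'E'
from workcell import bot
s=bot.observe(); print(s["moment"],abs(s["qd"]).max())
print(bot.job_done())
E
```

```text
clock: 30.62
position: [0.5209, -0.2338, 0.1295]
tool_rot: [3.14, 0.001, 1.818]
force: [-5.6, 7.0, 23.1]
grip_width: 0.0125
finger_force: 124.9
[1.44433914 1.34775852 2.25134186] 0.002486142996517425
the job is handed in; nothing more can be done
None
```

The job is handed in at 30.6 s: all six balls are in the bowl, and the scoop is back on the desk close to where it lay. The cap is on the rim and turned clockwise to its stop, and the gripper still holds the handle, pressing down with about 25 N.

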